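Lock the clawed pot ring into the slotted post

TASK

Hang the green pot-ring bracket on the slotted steel post: put its two steel claws into the two slots while the red tabs are still up, then press the bracket down until its claws have pushed the red tabs fully down, and let go so that it hangs straight. The white bracket has no claws: leave it standing where it is.

Things in the scene. Friction and masses are not known exactly. Their poses are not given: they have to be found in the camera images.
- claw_bracket_grip (a point): Loose green bracket, 0.25 kg (sizes in mm), 110 tall, standing as it hangs. Point: in its rib (14 thick in y; pinch from above), 20 mm below the flat top. x to the claws, z up. Back plate 90 wide, rear face x=+45. Claws 10 wide at y=±22 reach x=+70: shank's underside 20 below the point, slanting tooth from 8 to 37 below, 12 to 18 behind the plate. Pot ring (90 across) x=-113 to -23 at foot.
- slot_edge (a point): Fixed steel post (in mm), 100 wide, 196 high. Point: on its front face midway between the slots, at their lower edge (z=128). x into the post, z up. Sheet 8 thick, hollow behind. Slots 26 wide at y=±22, up to 54 above the point; raised tabs fill the lowest 10. Claws go in along x above the tabs till the plate meets the face, then down. Home: grip point at x=-45 (play 4), y=0 (play ±8), z=+20.
- lock_tabs (a joint): The two joined red tabs in the foot of the post's slots: 0 = standing 10 mm up, 0.010 m = down, flush with the slots' lower edge. Stiff slide: takes about 9 N and stays where left; the bracket's weight alone does not move it. Pressing on the bracket's top near its back plate, or while gripping the rib, does.
- plain_bracket_grip (a point): The white bracket, a bystander: same shape and size as the green one, same grip point, but with screw holes and no claws.
Not all that is in view belongs to the job. What is shaped like the part that bears slot_edge but blue or pink is not meant.

How it is judged:
By the outcome, as a careful person would: the job done as asked, in the order asked, and still so for the second after the job is handed in, with the robot touching nothing.
It also fails if it takes over 48 s, if anything falls off the work surface, if the arm or the gripper's body presses on something with over 40 N, if the wrist force passes 120 N, or if a joint passes its speed limit or range.

ROBOT

A 6-joint arm with a two-finger parallel gripper is mounted at the origin on the work surface. World frame = base frame: x ahead of the robot, y to its left, z up, the work surface at z = 0. Lengths are in m, angles in rad, forces in N, time in s.
With the tool pointing down it reaches from about 0.325 to 0.925 m from the base axis. Payload 3.1 kg.
Tool frame: the origin (TCP) lies between the finger pads; the fingertips stand 14 mm ahead of it and the grasp point (between the pads) lies 5 mm behind it; z points along the fingers, y is the line along which they close (so a half turn about z gives the same grasp; the last joint's range is limited). The gripper opens to 85 mm and grips with 20 to 120 N. Pads are 22 mm wide; open, the fingers measure 114 mm over their backs; the gripper's body (76 mm by 85 mm) begins 54 mm behind the grasp point. The pads swing forward as they close: fully open they stand 13 mm farther back than shut.
Start: joints at [1.094, 0.217, 1.613, -0, 1.311, -0.112], TCP at [0.223, 0.584, 0.245] pointing down, gripper open.
Joint ranges: [-2.75, 2.75], [-0.78, 2.1], [0.31, 2.55], [-1.13, 4.27], [0.13, 2.63], [-2.58, 2.58]. Speed limits (rad/s): [2.79, 2.79, 3.14, 3.14, 3.14, 3.14].

INTERFACE

Orientations are given as a unit quaternion [w, x, y, z].
In Python, from station import r gives the robot as it stands.
- The arm moves only by the tool carry_out, never from a script. Its argument "steps" is a list of rows, each a list of 7 numbers: the shift along the tool's x, y, z in m, then the turn, a rotation vector about the tool's x, y, z in degrees, then the gripper command: -1 is fully open, 1 is shut, values between are in proportion. A call has 1 to 20 rows; each row shifts and turns the commanded pose from where the row before left it, along the tool's axes as they then stand; what a row does not reach is not made up. A row lasts 1/8 s, in which the tool goes at most 62.5 mm and 10.7 degrees, less where a joint would pass 70% of its speed; a pose out of reach is approached as far as the arm can. A call is refused whole if a number of a shift passes 0.0625 or a number of a turn 10.7, either way. A call with a gripper value outside its range is refused whole. The fingers move at their own pace and stop on an object; "force" is the grip in N (left out, the last holds). Time passes only in rows, so rows that do not move let the fingers close. It gives the time, the measured TCP pose, the force, the opening and the grip force at its end, in the units of the state.
- r.state(): the state, without advancing time (a new reading comes with each control period).
- r.get_image(name): name is "scene" or "side" or "wrist"; returns a dict with "frame" (400x640x3 uint8, blue, green, red), "intrinsics" (3x3 intrinsics, pixels), "world_from_camera" (4x4, takes a point from camera to world coordinates). Camera axes: x right, y up, looking along -z (the intrinsics and any distortion apply to the point x, -y, -z); pixel columns grow to the right and rows downward; lengths in m; the calibration is good to about 2 mm. A picture is of the moment at which its call begins. There is no depth.
- r.finish_job(): hands the job in; it is judged then, once.
The state is a dict: "clock": time; "joint_positions": joint angles; "joint_vel": joint speeds; "tau": joint torques, N m; "eef_pos": TCP position; "tcp_rot": TCP orientation; "force": force on the tool from outside, world axes, zero at the start; "moment": the same for the moment, N m; "grip_width": opening from 0.0 (shut) to 1.0 (fully open); "gripper_force": force on a finger pad.
Only numpy, scipy, OpenCV 4.12 (cv2) and the standard library are available. Lean on these libraries where they do the work, as an engineer would, in place of code of your own. Each camera call takes 0.05 s, during which the arm holds its last target. There are 200 camera calls.

## Working session

There is one attempt and no reset: what is moved stays moved. The work goes in short steps, Python scripts to look and compute and a tool call to move; the robot and the scene stay as the last step left them, time stands still between calls to the robot, and variables do not carry over. Pictures are saved under pics/ and viewed, at most 10 in all, crops included, and the job is handed in when it is done.

Besides the shell and the picture viewer there is one more tool, called after ">>>" as name([rows], argument=value, ...), one row to a line, values as JSON. carry_out: Moves the arm, as the interface text tells. Its arguments: {"type":"object","properties":{"steps":{"type":"array"},"force":{"type":"number"}},"required":["steps"]}

```bash
mkdir -p pics
cat > h.py <<'E'
import numpy as np, cv2
from station import r
def shot(n,f=None):
    d=r.get_image(n)
    if f: cv2.imwrite('pics/'+f,d['frame'])
    return d
def ray(d,u,v):
    K=np.array(d['intrinsics']);T=np.array(d['world_from_camera'])
    a=np.linalg.solve(K,[u,v,1]);c=T[:3,:3]@np.array([a[0],-a[1],-a[2]])
    return T[:3,3],c/np.linalg.norm(c)
def onz(d,u,v,z):
    o,c=ray(d,u,v);return o+c*(z-o[2])/c[2]
def proj(d,p):
    K=np.array(d['intrinsics']);T=np.array(d['world_from_camera'])
    c=T[:3,:3].T@(np.array(p)-T[:3,3]);q=K@np.array([c[0],-c[1],-c[2]]);return q[:2]/q[2]
E
python3 - <<'E'
from h import *
a=shot('scene','a.png');b=shot('side','b.png')
for d in(a,b):print(np.round(d['world_from_camera'],3),[k for k in d],np.round(d['intrinsics'],1).tolist())
print(r.state())
E
```

```text
[[-0.531 -0.81   0.248  0.714]
 [ 0.847 -0.51   0.149  0.242]
 [ 0.006  0.289  0.957  0.897]
 [ 0.     0.     0.     1.   ]] ['frame', 'intrinsics', 'world_from_camera'] [[377.1, 0.0, 322.8], [0.0, 377.1, 198.8], [0.0, 0.0, 1.0]]
[[ 0.98   0.101 -0.172  0.298]
 [-0.2    0.478 -0.855 -0.888]
 [-0.004  0.872  0.489  0.685]
 [ 0.     0.     0.     1.   ]] ['frame', 'intrinsics', 'world_from_camera'] [[418.0, 0.0, 321.1], [0.0, 418.0, 200.5], [0.0, 0.0, 1.0]]
{'clock': 0.1, 'joint_positions': array([ 1.09377425e+00,  2.17701702e-01,  1.61479459e+00,  3.24844165e-06,
        1.31128191e+00, -1.12221646e-01]), 'joint_vel': array([-0.00097404, -0.00362694, -0.00236438, -0.00209799,  0.00019385,
        0.00015416]), 'tau': array([-1.99129092e-03, -3.98077190e+01, -3.04970491e+01, -2.02538772e-04,
        4.15534290e-03, -1.05154140e-05]), 'eef_pos': array([0.22264134, 0.58324352, 0.24407362]), 'tcp_rot': array([-3.18819766e-04,  1.81390796e-01,  9.83410486e-01, -1.04523435e-03]), 'force': array([ 0.18300038,  1.03056411, -0.56405221]), 'moment': array([-0.00217035,  0.0977286 ,  0.03395862]), 'gripper_force': 0.0, 'grip_width': 0.9983394952505533}
```

View pics/a.png

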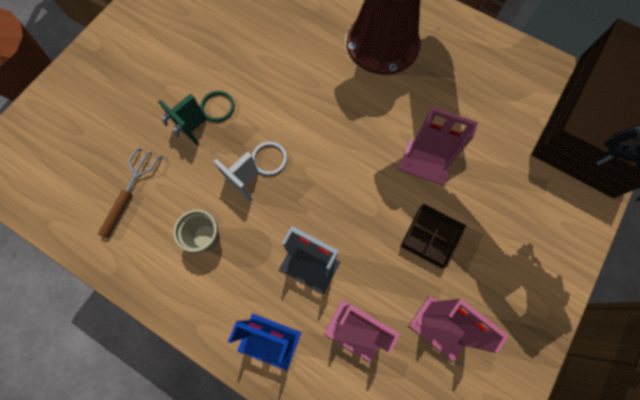

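View pics/b.png

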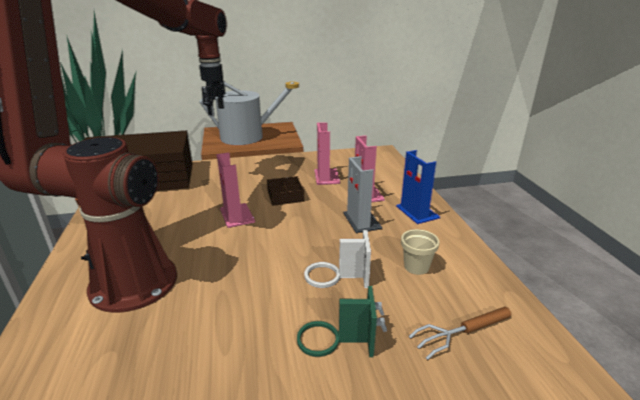

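The scene image shows the green bracket at about (190,115), the white one at (245,170) and the grey post at (310,258). In the side view they are at (350,325), (350,260) and (360,190). The pink and blue posts are decoys. Next I'll enlarge the green bracket and the post.

Run:
```python
from h import *
a=cv2.imread('pics/a.png');b=cv2.imread('pics/b.png')
f=lambda i,x,y:cv2.resize(i[y:y+75,x:x+100],(400,300),interpolation=cv2.INTER_CUBIC)
cv2.imwrite('pics/m.png',np.vstack([np.hstack([f(a,150,75),f(a,265,220)]),np.hstack([f(b,295,285),f(b,320,155)])]))
```

```text
(no output)
```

View pics/m.png

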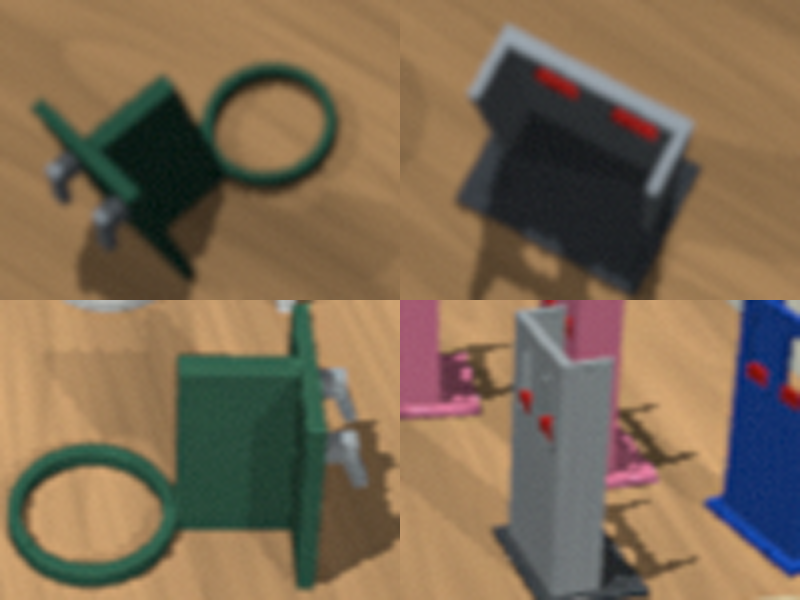

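The crops show the green plate's top edge running from scene (159.5,100.8) to (183.2,123.8) and its rib's free top end at (191,95). The ring centre is near (217.5,106). The post's front top edge runs from (292.5,227) to (337.5,251), and the red tabs stand in its face.

Run:
```python
from h import *
a=shot('scene');b=shot('side')
p1,p2=onz(a,159.5,100.8,.11),onz(a,183.2,123.8,.11)
print('plate',p1,p2,np.linalg.norm(p1-p2))
rc=onz(a,217.5,106,.005);print('ring',rc)
re=onz(a,191.5,95.5,.11);print('rib end',re)
m=(p1+p2)/2;n=np.array([p2[1]-p1[1],p1[0]-p2[0]]);n/=np.linalg.norm(n)
print('n',n,'yaw',np.degrees(np.arctan2(*n[::-1])),'mid',m,'ring->mid', m[:2]-rc[:2],np.degrees(np.arctan2(*(m-rc)[1::-1])),np.linalg.norm((m-rc)[:2]))
q1,q2=onz(a,292.5,227,.196),onz(a,337.5,251,.196)
print('post',q1,q2,np.linalg.norm(q1-q2));t=q2-q1
print('post edge dir',np.degrees(np.arctan2(t[1],t[0])),(q1+q2)/2)
# same from side
for n_,u,v,z in [('q1',320+117/4,155+12/4,.196),('q2',320+165/4,155+65/4,.196),('platetop',295+303/4,285+3/4,.11),('ptop2',295+317/4,285+130/4,.11),('ring',295+93/4,285+213/4,.005),('ribend',295+179/4,285+57/4,.11)]:
    print(n_,onz(b,u,v,z))
hsv=cv2.cvtColor(a['frame'],cv2.COLOR_BGR2HSV)
for d,box in((a,(265,220,365,295)),(b,(320,155,420,230))):
    h=cv2.cvtColor(d['frame'],cv2.COLOR_BGR2HSV);mk=(((h[...,0]<8)|(h[...,0]>174))&(h[...,1]>170)&(h[...,2]>80)).astype('uint8')
    k=np.zeros_like(mk);k[box[1]:box[3],box[0]:box[2]]=1
    N,L,S,C=cv2.connectedComponentsWithStats(mk*k)
    for s,c in zip(S[1:],C[1:]):
        if s[4]>5:print(s[:5],c,onz(d,*c,.135))
```

```text
plate [ 0.51076244 -0.33454493  0.11      ] [ 0.52864433 -0.24990013  0.11      ] 0.0865130285444556
ring [ 0.41361232 -0.27120517  0.005     ]
rib end [ 0.45922615 -0.2796387   0.11      ]
n [ 0.97840522 -0.20669596] yaw -11.928796737522296 mid [ 0.51970338 -0.29222253  0.11      ] ring->mid [ 0.10609106 -0.02101736] -11.205593579285129 0.10815287084206017
post [0.61045227 0.11420136 0.196     ] [0.6039815  0.21037561 0.196     ] 0.09639168505355931
post edge dir 93.84915966264752 [0.60721688 0.16228848 0.196     ]
q1 [0.60183843 0.20046222 0.196     ]
q2 [0.61062451 0.10600534 0.196     ]
platetop [ 0.52925878 -0.25480169  0.11      ]
ptop2 [ 0.50878917 -0.34180301  0.11      ]
ring [ 0.41409335 -0.27507668  0.005     ]
ribend [ 0.45715725 -0.28071264  0.11      ]
[299 238  10   6  28] [303.57142857 240.42857143] [0.61281223 0.1376206  0.135     ]
[318 248  11   6  30] [322.86666667 250.53333333] [0.6093893  0.18198214 0.135     ]
[408 171   3   4   9] [409.         172.66666667] [0.78907196 0.18992459 0.135     ]
[416 177   4   4  13] [417.38461538 178.53846154] [0.79803201 0.1466838  0.135     ]
```

>>> carry_out([
  [0, 0, -0.03, 0, 0, -8.9, -1],
  [-0.027, -0.0498, 0, 0, 0, 0, -1],
  [-0.027, -0.0498, 0, 0, 0, 0, -1],
  [-0.027, -0.0498, 0, 0, 0, 0, -1],
  [-0.027, -0.0498, 0, 0, 0, 0, -1],
  [-0.027, -0.0498, 0, 0, 0, 0, -1],
  [-0.027, -0.0498, 0, 0, 0, 0, -1],
  [-0.027, -0.0498, 0, 0, 0, 0, -1],
  [-0.027, -0.0498, 0, 0, 0, 0, -1],
  [-0.027, -0.0498, 0, 0, 0, 0, -1],
  [-0.027, -0.0498, 0, 0, 0, 0, -1],
  [-0.027, -0.0498, 0, 0, 0, 0, -1],
  [-0.027, -0.0498, 0, 0, 0, 0, -1],
  [-0.027, -0.0498, 0, 0, 0, 0, -1],
  [-0.027, -0.0498, 0, 0, 0, 0, -1],
  [-0.027, -0.0498, 0, 0, 0, 0, -1],
  [-0.027, -0.0498, 0, 0, 0, 0, -1],
  [0, 0, 0, 0, 0, 0, -1],
  [0, 0, 0, 0, 0, 0, -1],
])

```text
clock: 2.58
eef_pos: [0.4794, -0.2849, 0.2747]
tcp_rot: [-0.001, 0.105, 0.994, 0.001]
force: [-0.9, -0.1, -0.9]
grip_width: 0.998
gripper_force: 0.0
```

Run:
```python
from h import *
w=shot('wrist','w1.png')
print(np.round(w['world_from_camera'],3).tolist(),np.round(w['intrinsics'],1).tolist());np.save('w1.npy',[0])
import pickle;pickle.dump(w,open('w1.pkl','wb'))
s=r.state();print(s['eef_pos'],s['tcp_rot'],s['joint_positions'])
```

```text
[[0.208, -0.941, -0.267, 0.411], [0.978, 0.2, 0.056, -0.27], [0.001, -0.272, 0.962, 0.404], [0.0, 0.0, 0.0, 1.0]] [[343.0, 0.0, 321.7], [0.0, 343.0, 199.9], [0.0, 0.0, 1.0]]
[ 0.47942689 -0.28431794  0.2749144 ] [-4.65330115e-04  1.04326159e-01  9.94542897e-01  5.12487941e-04] [-6.61399846e-01  5.04811040e-02  1.74272765e+00  3.87649452e-04
  1.34971571e+00 -2.02324870e+00]
```

View pics/w1.png

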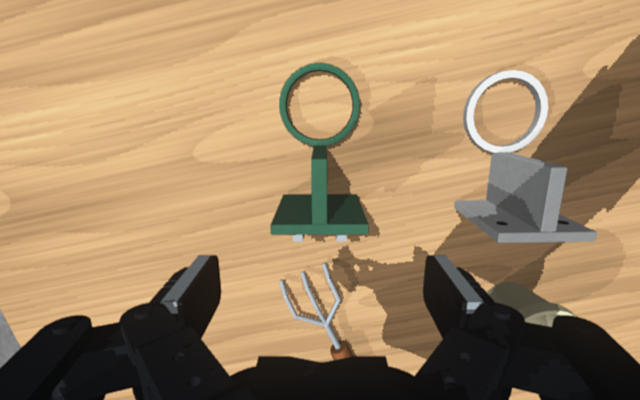

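The wrist view is aligned with the bracket. The plate's top face spans (271–368, 225–236), and the rib top runs from (319,222) up to (319,148).

Run:
```python
from h import *;import pickle
w=pickle.load(open('w1.pkl','rb'))
for n,u,v in[('pL',271,235.5),('pR',368,234.5),('rib far',319.5,149),('ribnear',319.5,222)]:print(n,onz(w,u,v,.11))
p,q=onz(w,271,235.5,.11),onz(w,368,234.5,.11);t=q-p;print(np.linalg.norm(t),np.degrees(np.arctan2(t[1],t[0]))-90)
n=np.array([t[1],-t[0]])/np.linalg.norm(t);g=(p+q)[:2]/2-.045*n;print('grip',g)
```

```text
pL [ 0.5156536  -0.33986824  0.11      ]
pR [ 0.53321698 -0.25268931  0.11      ]
rib far [ 0.44754697 -0.27978308  0.11      ]
ribnear [ 0.51210124 -0.29362196  0.11      ]
0.08893052198004238 -11.390538580722605
grip [ 0.48032162 -0.28739148]
```

>>> carry_out([
  [0, -0.003, 0.04, 0, 0, 0, -1],
  [0, 0, 0.05, 0, 0, 0, -1],
  [0, 0, 0.05, 0, 0, 0, -1],
  [0, 0, 0.03, 0, 0, 0, -1],
  [0, 0, 0.02, 0, 0, 0, -1],
  [0, 0, 0, 0, 0, 0, 1],
  [0, 0, 0, 0, 0, 0, 1],
  [0, 0, 0, 0, 0, 0, 1],
  [0, 0, 0, 0, 0, 0, 1],
  [0, 0, 0, 0, 0, 0, 1],
  [0, 0, 0, 0, 0, 0, 1],
], force=60)

```text
clock: 4.0
eef_pos: [0.4799, -0.2884, 0.0864]
tcp_rot: [0.001, 0.105, 0.995, -0.0]
force: [-0.9, 2.8, 5.3]
grip_width: 0.157
gripper_force: 62.5
```

>>> carry_out([
  [0, 0, -0.03, 0, 0, 0, 1],
  [0, 0, -0.05, 0, 0, 0, 1],
  [0, 0, -0.05, 0, 0, 0, 1],
  [0, 0, -0.04, 0, 0, -4, 1],
  [-0.0015, 0.02, 0, 0, 0, -6, 1],
  [-0.005, 0.0435, 0, 0, 0, -6.5, 1],
  [-0.0051, 0.0435, 0, 0, 0, 0, 1],
  [-0.0051, 0.0435, 0, 0, 0, 0, 1],
  [-0.0051, 0.0435, 0, 0, 0, 0, 1],
  [-0.0051, 0.0435, 0, 0, 0, 0, 1],
  [-0.0051, 0.0435, 0, 0, 0, 0, 1],
  [-0.0051, 0.0435, 0, 0, 0, 0, 1],
  [-0.0051, 0.0435, 0, 0, 0, 0, 1],
  [-0.0051, 0.0435, 0, 0, 0, 0, 1],
  [-0.0036, 0.0235, 0, 0, 0, 0, 1],
  [0, 0, 0, 0, 0, 0, 1],
  [0, 0, 0, 0, 0, 0, 1],
])

```text
clock: 6.12
eef_pos: [0.5045, 0.1477, 0.2542]
tcp_rot: [-0.001, -0.039, 0.999, -0.001]
force: [1.2, -0.1, -2.6]
grip_width: 0.154
gripper_force: 61.5
```

Run:
```python
from h import *;import pickle
D={n:shot(n) for n in('wrist','scene','side')};pickle.dump(D,open('D.pkl','wb'))
f=lambda i,x,y:cv2.resize(i[y:y+75,x:x+100],(400,300),interpolation=cv2.INTER_CUBIC)
cv2.imwrite('pics/m2.png',np.vstack([np.hstack([cv2.resize(D['wrist']['frame'],(480,300)),f(D['scene']['frame'],265,215)[:,:320]]),np.hstack([f(D['side']['frame'],310,145),f(D['scene']['frame'],245,180)])]))
print(r.state()['eef_pos'],r.state()['tcp_rot'])
```

```text
[0.50500814 0.14742084 0.25493071] [-3.35457809e-04 -3.85405951e-02  9.99256947e-01 -2.51482455e-04]
```

View pics/m2.png

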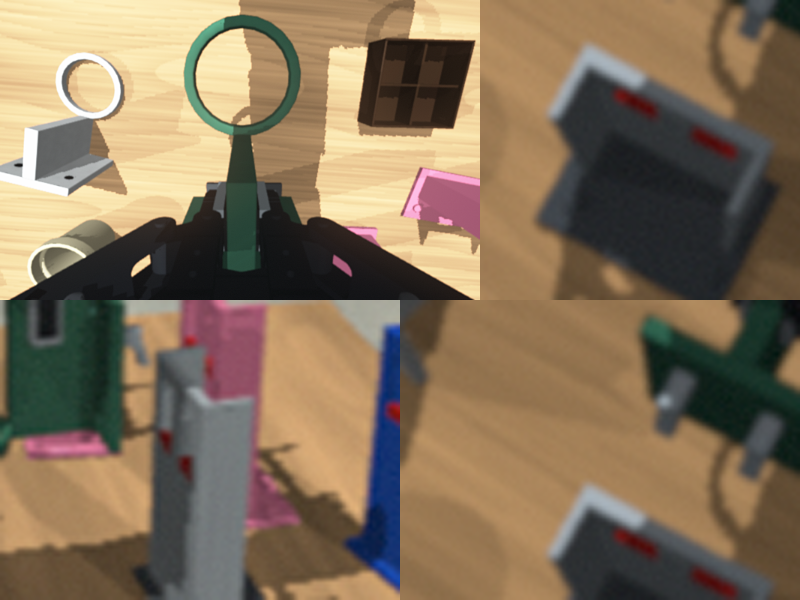

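The close look shows the bracket in front of the post with its claws ahead, at about scene (311,206) and (332,221). The tabs are up at (304,240) and (324,251), and the grasp is intact. Next is the lateral offset.

Run:
```python
from h import *;import pickle
D=pickle.load(open('D.pkl','rb'));a=D['scene'];b=D['side']
s=r.state()['eef_pos']
t=[onz(a,303.7,240.5,.133),onz(a,323.7,250.7,.133)];c=[onz(a,312.3,204.5,.24),onz(a,333.5,219.5,.24)]
print('tabs',t,'claws',c)
yaw=np.radians(4.42);ex=np.array([np.cos(yaw),np.sin(yaw)]);ey=np.array([-ex[1],ex[0]])
T=(t[0]+t[1])[:2]/2;C=(c[0]+c[1])[:2]/2
print('tab yaw',np.degrees(np.arctan2(*(t[1]-t[0])[1::-1]))-90,'claw yaw',np.degrees(np.arctan2(*(c[1]-c[0])[1::-1]))-90)
print('lat tab-claw',(T-C)@ey,'lat tab-tcp',(T-s[:2])@ey,'x tab-tcp',(T-s[:2])@ex)
q=[onz(a,265+(587-480)/4,215+44/4,.196),onz(a,265+(772-480)/4,215+143/4,.196)]
print('front top edge',q,'lat',((q[0]+q[1])[:2]/2-s[:2])@ey,'x',((q[0]+q[1])[:2]/2-s[:2])@ex)
# side: front face corners & tabs
for u,v,z in[(310+157/4,145+53/4,.196),(310+192/4,145+103/4,.196),(310+166/4,145+141/4,.133),(310+186/4,145+166/4,.133)]:
  p=onz(b,u,v,z);print('side',p,(p[:2]-s[:2])@ey,(p[:2]-s[:2])@ex)
```

```text
tabs [array([0.61253101, 0.13764911, 0.133     ]), array([0.6085021 , 0.18343822, 0.133     ])] claws [array([0.56310212, 0.12965716, 0.24      ]), array([0.56643325, 0.17680925, 0.24      ])]
tab yaw 5.028415249255758 claw yaw -4.041025412077374
lat tab-claw 0.0037629904853605733 lat tab-tcp 0.004952568072964819 x tab-tcp 0.10620596286545772
front top edge [array([0.60959007, 0.11192687, 0.196     ]), array([0.60308656, 0.21092149, 0.196     ])] lat 0.0061524710358254525 x 0.10210800449036742
side [0.60136945 0.19869678 0.196     ] 0.04369715465045264 0.10002640900589516
side [0.6028224 0.1109403 0.196    ] -0.04391030223586896 0.0947119025756667
side [0.60517538 0.18009501 0.133     ] 0.02485739731480511 0.10238743557908682
side [0.60869468 0.13824298 0.133     ] -0.01714138610919696 0.10267085321874936
```

>>> carry_out([
  [0, 0.004, 0.02, 0, 0, 0, 1],
  [0, 0, 0.04, 0, 0, 0, 1],
  [0, 0, 0.0155, 0, 0, 0, 1],
  [-0.01, 0, 0, 0, 0, 0, 1],
  [-0.01, 0, 0, 0, 0, 0, 1],
  [0, 0, 0, 0, 0, 0, 1],
  [0, 0, 0, 0, 0, 0, 1],
])

```text
clock: 7.15
eef_pos: [0.5255, 0.1541, 0.1809]
tcp_rot: [0.001, -0.039, 0.999, 0.0]
force: [0.2, -0.1, -2.6]
grip_width: 0.155
gripper_force: 61.4
```

Run:
```python
from h import *;import pickle
D={n:shot(n) for n in('scene','side')};pickle.dump(D,open('D.pkl','wb'))
f=lambda i,x,y:cv2.resize(i[y:y+75,x:x+50],(400,600),interpolation=cv2.INTER_CUBIC)
cv2.imwrite('pics/m3.png',np.hstack([f(D['side']['frame'],325,145),cv2.resize(D['scene']['frame'][200:275,275:350],(400,400),interpolation=cv2.INTER_CUBIC)[:600] if 0 else cv2.copyMakeBorder(cv2.resize(D['scene']['frame'][200:275,275:350],(400,400),interpolation=cv2.INTER_CUBIC),0,200,0,0,0)]))
print(r.state()['eef_pos'],r.state()['tcp_rot'])
```

```text
[0.5248047  0.15412452 0.18024607] [ 2.17594317e-04 -3.93128550e-02  9.99226927e-01  3.34622574e-05]
```

View pics/m3.png

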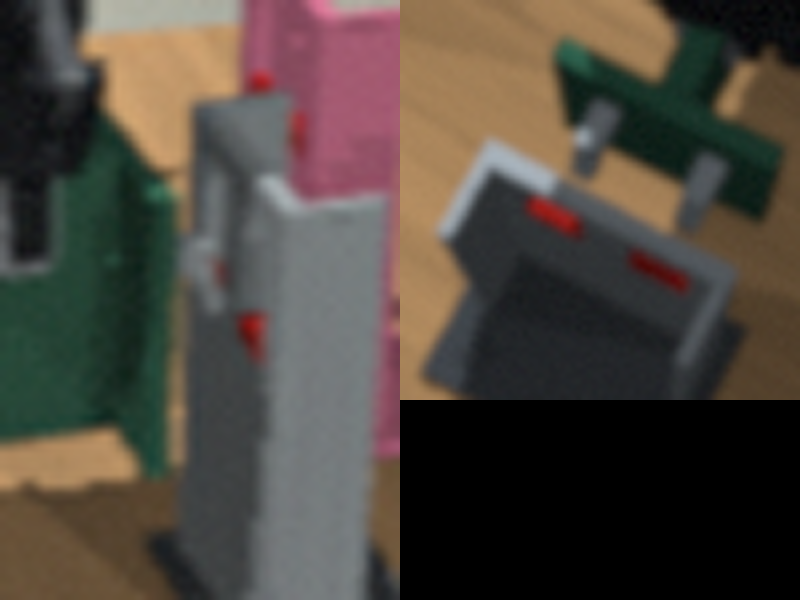

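The side view shows the claws in line with the slots above the raised tabs. In the scene view the plate is parallel to the post and centred to within about 1 mm. I'll insert now.

>>> carry_out([
  [-0.007, 0, 0, 0, 0, 0, 1],
  [-0.008, 0, 0, 0, 0, 0, 1],
  [-0.007, 0, 0, 0, 0, 0, 1],
  [-0.006, 0, 0, 0, 0, 0, 1],
  [-0.003, 0, 0, 0, 0, 0, 1],
  [0, 0, 0, 0, 0, 0, 1],
  [0, 0, 0, 0, 0, 0, 1],
])

```text
clock: 8.12
eef_pos: [0.5554, 0.1565, 0.1797]
tcp_rot: [-0.0, -0.039, 0.999, -0.0]
force: [0.1, 1.0, -3.5]
grip_width: 0.155
gripper_force: 61.4
```

>>> carry_out([
  [-0.002, 0, 0, 0, 0, 0, 1],
  [-0.002, 0, 0, 0, 0, 0, 1],
  [0, 0, 0, 0, 0, 0, 1],
])

```text
clock: 8.5
eef_pos: [0.5598, 0.1568, 0.1799]
tcp_rot: [0.0, -0.039, 0.999, -0.0]
force: [0.3, -0.1, -3.3]
grip_width: 0.154
gripper_force: 61.4
```

>>> carry_out([
  [-0.0015, 0, 0, 0, 0, 0, 1],
  [-0.0015, 0, 0, 0, 0, 0, 1],
  [0, 0, 0, 0, 0, 0, 1],
])

```text
clock: 8.88
eef_pos: [0.5604, 0.157, 0.1794]
tcp_rot: [-0.003, -0.039, 0.999, -0.0]
force: [-6.6, 0.5, 0.7]
grip_width: 0.156
gripper_force: 62.0
```

Contact came at x ≈ 0.560, where the plate should meet the face. I'll ease back 2 mm and press down.

>>> carry_out([
  [0.002, 0, 0, 0, 0, 0, 1],
  [0, 0, 0.008, 0, 0, 0, 1],
  [0, 0, 0.008, 0, 0, 0, 1],
  [0, 0, 0.006, 0, 0, 0, 1],
  [0, 0, 0, 0, 0, 0, 1],
])

```text
clock: 9.5
eef_pos: [0.5603, 0.1568, 0.1565]
tcp_rot: [-0.001, -0.039, 0.999, 0.0]
force: [-1.1, -0.3, -3.4]
grip_width: 0.155
gripper_force: 61.2
```

>>> carry_out([
  [0, 0, 0.004, 0, 0, 0, 1],
  [0, 0, 0.004, 0, 0, 0, 1],
  [0, 0, 0.003, 0, 0, 0, 1],
  [0, 0, 0, 0, 0, 0, 1],
])

```text
clock: 10.0
eef_pos: [0.5605, 0.157, 0.1493]
tcp_rot: [-0.0, -0.039, 0.999, -0.0]
force: [-9.1, -1.3, 8.9]
grip_width: 0.151
gripper_force: 63.4
```

>>> carry_out([
  [0.0005, 0, 0.003, 0, 0, 0, 1],
  [0, 0, 0.003, 0, 0, 0, 1],
  [0, 0, 0.002, 0, 0, 0, 1],
  [0, 0, 0, 0, 0, 0, 1],
])

```text
clock: 10.5
eef_pos: [0.5606, 0.157, 0.1442]
tcp_rot: [-0.0, -0.039, 0.999, -0.0]
force: [-14.1, -1.3, 20.2]
grip_width: 0.157
gripper_force: 64.8
```

Run:
```python
from h import *
s=r.state();print(s['eef_pos'],s['force'],s['moment'])
D={n:shot(n) for n in('scene','side')}
cv2.imwrite('pics/m4.png',np.hstack([cv2.resize(D['side']['frame'][145:220,325:375],(400,600),interpolation=cv2.INTER_CUBIC),cv2.copyMakeBorder(cv2.resize(D['scene']['frame'][200:275,275:350],(400,400),interpolation=cv2.INTER_CUBIC),0,200,0,0,0)]))
```

```text
[0.5605637  0.15701915 0.14421393] [-14.10758078  -1.30110132  20.22037425] [-0.62537438  1.81718045 -0.39396565]
```

View pics/m4.png

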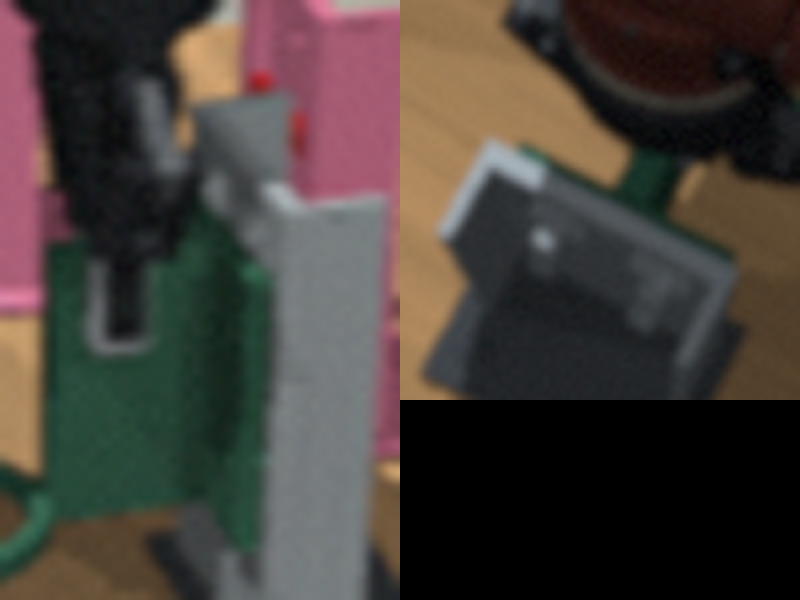

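The claws are in the slots and no red is visible any more. The force has risen to 20 N, so I'll press slightly more to confirm it has bottomed.

>>> carry_out([
  [0.001, 0, 0.0015, 0, 0, 0, 1],
  [0, 0, 0, 0, 0, 0, 1],
])

```text
clock: 10.85
eef_pos: [0.5606, 0.157, 0.1442]
tcp_rot: [0.001, -0.039, 0.999, -0.0]
force: [-14.7, -2.2, 24.2]
grip_width: 0.156
gripper_force: 65.6
```

>>> carry_out([
  [0, 0, 0.0015, 0, 0, 0, 1],
  [0, 0, 0, 0, 0, 0, 1],
])

```text
clock: 11.1
eef_pos: [0.5605, 0.157, 0.1441]
tcp_rot: [0.001, -0.039, 0.999, -0.0]
force: [-17.9, -2.2, 31.1]
grip_width: 0.155
gripper_force: 66.5
```

It has bottomed at z = 0.144, the home height. I'll relax, release and retreat upward.

>>> carry_out([
  [0.0015, 0, -0.0025, 0, 0, 0, 1],
  [0, 0, 0, 0, 0, 0, 1],
  [0, 0, 0, 0, 0, 0, 0.5],
  [0, 0, 0, 0, 0, 0, 0],
  [0, 0, 0, 0, 0, 0, 0],
  [0, 0, 0, 0, 0, 0, 0],
  [0, 0, -0.02, 0, 0, 0, 0],
  [0, 0, -0.04, 0, 0, 0, 0],
  [0, 0, -0.05, 0, 0, 0, 0],
  [0.03, 0, -0.05, 0, 0, 0, 0],
  [0.05, 0, 0, 0, 0, 0, 0],
  [0, -0.05, 0, 0, 0, 0, 0],
  [0, -0.06, 0, 0, 0, 0, 0],
  [0, -0.06, 0, 0, 0, 0, 0],
  [0, 0, 0, 0, 0, 0, 0],
  [0, 0, 0, 0, 0, 0, 0],
])

```text
clock: 13.1
eef_pos: [0.4914, -0.019, 0.2993]
tcp_rot: [0.001, -0.039, 0.999, 0.0]
force: [-0.1, 0.0, -1.0]
grip_width: 0.496
gripper_force: 0.0
```

Run:
```python
from h import *
D={n:shot(n) for n in('scene','side')}
cv2.imwrite('pics/m5.png',np.hstack([cv2.resize(D['side']['frame'][145:235,310:380],(400,514),interpolation=cv2.INTER_CUBIC),cv2.resize(D['scene']['frame'][190:280,265:335+0],(400,514),interpolation=cv2.INTER_CUBIC)]))
s=r.state();print(s['eef_pos'],s['clock'])
```

```text
[ 0.49125964 -0.01802705  0.2988366 ] 13.2
```

View pics/m5.png

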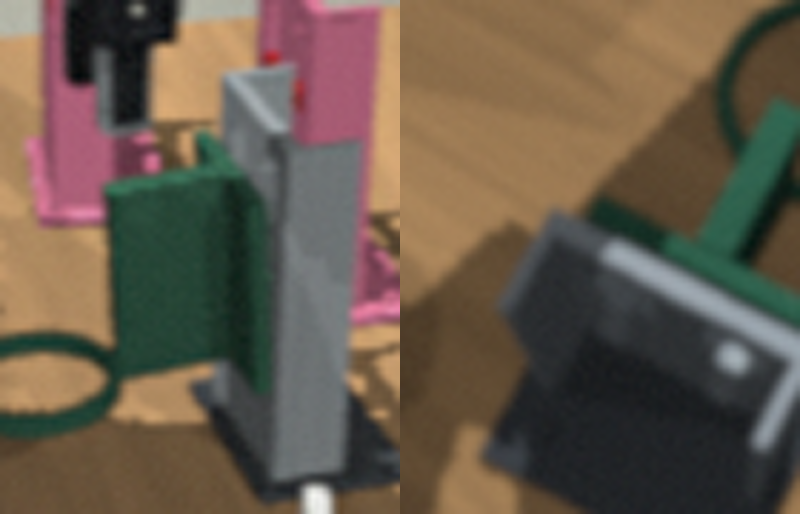

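The bracket hangs upright and flush on the post, with no red visible and the gripper clear of it.

```bash
python3 -c "
from station import r
print(r.finish_job())"
```

```text
the job is handed in; nothing more can be done
None
```

The green bracket hangs straight on the grey steel post, claws in both slots and pressed down until it stopped at home height, with no red of the tabs visible; the white bracket was not touched, and I handed the job in at about 13 s (no verdict came back).

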